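# Lower the clamp bar on a seedling tray

## Task

The clamp bar over the seedling tray is propped up by a ratchet. Press the orange pawl tab down until it stops so that the pawl is free, then push the bar's blue handle all the way down until the bar's rubber feet sit on the tray's rim, and take the hand away. Leave the other things on the bench where they are.

Things in the scene. Friction and masses are not known exactly. Their poses are not given: they have to be found in the camera images.
- station: Tray clamp fixed to the bench. Origin on the bench top straight below the bar's hinge; z up. +y: direction in which the bar lies when lowered; x: parallel to hinge and pivot axes, +x roughly away from the robot. Hinge cheeks (x, y within 28 mm of the hinge) are 97 mm high, pawl cheeks at y = -78 mm are 137 mm high. Place and yaw vary.
- hinge (a point): Point on the bar's hinge axis, 85 mm above the bench, straight above the station's origin.
- handle (a point): Centre of the blue round handle at the free end of the white bar: 28 mm diameter, 75 mm long, parallel to the station's x, its centre 17.5 mm to the -x side of the bar's middle. It is 225 mm from the hinge axis: in the station's frame its y is 225 mm x cos(0.85 - q) and its height above the hinge 225 mm x sin(0.85 - q), q = joint bar. The bar is 14 mm wide, 16 mm deep.
- bar (a joint): Angle of the clamp bar, rad: 0 fully raised (49 degrees above level), grows as it goes down, stops at 0.85 (level, feet on the tray rim). Starts at 0 to 0.05. A stiff hinge: it stays where it is left and takes roughly 3 to 6 N at the handle to push down. While the pawl is engaged its toothed wheel stops it before about 0.1.
- tab (a point): Centre of the top face of the orange pawl's press tab (36 x 36 mm, 8 mm thick, about 135 mm above the bench), on the station's -y side of the hinge and pivot. It goes down about 16 mm when pressed; the hook at the pawl's other end then lifts out of the teeth.
- pawl (a joint): Angle of the pawl, rad: 0 engaged in the teeth, grows as the tab is pressed, stops at 0.30. It is clear of the teeth from about 0.15. Takes about 2 N at the tab, and stays where it is left.
- seed_jar: Loose capped jar, 56 mm diameter, 85 mm high, origin at the centre of its underside. To be left alone.
- steel_cup: Loose steel cup, 68 mm diameter, 75 mm high, origin at the centre of its underside. To be left alone.
- punnet: Loose clear plastic punnet, 120 x 90 x 50 mm, origin at the centre of its underside. To be left alone.
- spray_bottle: Loose white spray bottle, 70 mm diameter, 181 mm high, origin at the centre of its underside. To be left alone.
- bench_brush: Loose brush lying on the bench, origin at its underside. To be left alone.
- steel_bowl: Loose steel bowl, 110 mm diameter, 45 mm high, origin at the centre of its underside. To be left alone.
- vial: Loose small white vial with a green cap, 32 mm diameter, 60 mm high, origin at the centre of its underside. To be left alone.
- pivot (a point): Point on the pawl's pivot axis (parallel to the station's x), 78 mm to the -y side of the hinge and 125 mm above the bench. The tab is 55 mm beyond it on the -y side.
- tray_mid (a point): Middle of the fixed black seedling tray, at rim height (62 mm above the bench). The tray is 250 mm along the station's x and 140 mm along y, seedlings up to 90 mm above the bench; its near rim lies under the lowered bar.

How it is judged (in metres and radians):
On the way:
1. the pawl is pressed free while the bar is still up (value of joint pawl above 0.17 rad and value of joint bar below 0.15 rad), for 0.2 s.
At the end, for the whole second after the job is handed in: the clamp bar is down within 0.04 rad (about 9 mm at the handle) of its lower stop and at rest, and the pawl has been left free of the teeth (value of joint bar above 0.81 rad and velocity of joint bar between -0.05 and 0.05 rad/s and value of joint pawl above 0.12 rad); the robot touches nothing.
It fails at once if the bar is forced down past the engaged pawl (value of joint bar above 0.16 rad and value of joint pawl below 0.08 rad).
It fails at once if a bystander is moved by more than 25 mm, tipped or lifted (distance of any of seed_jar, steel_cup, punnet, spray_bottle, bench_brush, steel_bowl, vial from where it was at the start of the episode above 0.025 m or angle between any of seed_jar, steel_cup, spray_bottle, vial's own z axis and vertical above 0.6 rad).
It also fails if it takes over 40 s, if anything falls off the work surface, if the arm or the gripper's body presses on something with over 40 N, if the wrist force passes 120 N, or if a joint passes its speed limit or range.

## Robot

A 6-joint arm with a two-finger parallel gripper is mounted at the origin on the work surface. World frame = base frame: x ahead of the robot, y to its left, z up, the work surface at z = 0. Lengths are in mm, angles in rad, forces in N, time in s.
With the tool pointing down it reaches from about 350 to 875 mm from the base axis. Payload 4.2 kg.
Tool frame: the origin (TCP) lies at the very end of the fingers, on their centre line; the grasp point (between the pads) lies 19 mm behind it; z points along the fingers, y is the direction in which the jaws open and shut (so a half turn about z gives the same grasp; the last joint's range is limited). The gripper opens to 85 mm and grips with 20 to 120 N. Pads are 22 mm wide; open, the fingers measure 114 mm over their backs; the gripper's body (76 mm by 85 mm) begins 54 mm behind the grasp point. The pads swing forward as they close: fully open they stand 13 mm farther back than shut.
Start: joints at [1.417, 0.385, 0.008, 0, -1.194, -0.259], TCP at [250.701, 572.493, 231.312] pointing down, gripper open.
Joint ranges: [-3.14, 3.14], [-1.21, 2.06], [-1.07, 1.41], [-3.16, 2.05], [-2.99, -0.16], [-3.1, 3.1]. Speed limits (rad/s): [2.79, 2.79, 3.14, 3.14, 3.14, 3.14].

## Interface

Orientations are given as a unit quaternion [x, y, z, w].
In Python, from bench import telemetry, eyes, arm gives the robot as it stands. The module is installed in compiled form; this text tells all that it offers.
- The arm moves only by the tool move_arm, never from a script. Its argument "deltas" is text: rows parted by semicolons, each of 6 numbers parted by spaces: the shift along the tool's x, y, z in cm, then the turn, a rotation vector about the tool's x, y, z in rad. A call has 1 to 12 rows; each row shifts and turns the commanded pose from where the row before left it, along the tool's axes as they then stand; what a row does not reach is not made up. A row lasts 1/8 s, in which the tool goes at most 62.5 mm and 10.7 degrees, less where a joint would pass 70% of its speed; a pose out of reach is approached as far as the arm can. A call is refused whole if a number of a shift passes 6.25 or a number of a turn 0.188, either way. A call with a gripper value outside its range is refused whole. "grip" is the finger opening in cm, from 0 to 8.54, set as the call begins (left out, the last holds). The fingers move at their own pace and stop on an object; the grip force is fixed at half the most. Time passes only in rows, so rows that do not move let the fingers close. It gives the time, the measured TCP pose, the force and the opening at its end, in the units of the state.
- telemetry.read_state(): the state, without advancing time (a new reading comes with each control period).
- eyes.get_image(name): name is "scene" or "top"; returns a dict with "pixels" (400x640x3 uint8, blue, green, red), "range_z" (400x640 float32, mm along the optical axis (not along the pixel's ray), 0 where there is no reading), "fx", "fy", "cx", "cy" (pixels), "origin" and "orientation" of the camera in the world. Camera axes: x right, y up, looking along -z (the intrinsics and any distortion apply to the point x, -y, -z); pixel columns grow to the right and rows downward; lengths in mm; the calibration is good to about 2 mm. A picture is of the moment at which its call begins.
- arm.job_done(): hands the job in, once; it reports no verdict.
Trained networks look in a picture, given as the dict that the camera call returned (one of the last four; its "shot" number tells which), for a name from the list of things; names that differ only in an ending like _2 or _b are one class to them, and where a whole thing is asked for, a point or a joint stands for the part that bears it (a point fixed in the world has none). Each returns a list of dicts, best first, with "p" (0 to 1); they miss things now and then, are a little off and sometimes report something else, mostly with a low value. They report only what shows in the picture. A call takes as long as a camera call.
- eyes.boxes_of(picture, name): "point" ([x, y, z] in mm, in world coordinates, good to about 4 mm: the middle of the surface that is visible of it).
The state is a dict: "clock": time; "joints": joint angles; "joint_vel": joint speeds; "joint_efforts": joint torques, N m; "position": TCP position; "ee_rot": TCP orientation; "contact_force": force on the tool from outside, world axes, zero at the start; "wrist_torque": the same for the moment, N m; "gripper_width": finger opening in mm.
Only numpy, scipy, OpenCV 4.12 (cv2) and the standard library are available. Lean on these libraries where they do the work, as an engineer would, in place of code of your own. Each camera call takes 0.05 s, during which the arm holds its last target.

## Working session

There is one attempt and no reset: what is moved stays moved. The work goes in short steps, Python scripts to look and compute and a tool call to move; the robot and the scene stay as the last step left them, time stands still between calls to the robot, and variables do not carry over. Pictures are saved under pics/ and viewed, and the job is handed in when it is done.

Besides the shell and the picture viewer there is one more tool, called after "Request:" by a JSON object that holds its "fn" and its "kwargs", one argument or row to a line. move_arm: Moves the arm, as the interface text tells. Its arguments: {"type":"object","properties":{"deltas":{"type":"string"},"grip":{"type":"number"}},"required":["deltas"]}

```bash
mkdir -p pics; cat > h.py <<'E'
import numpy as np,cv2
from scipy.spatial.transform import Rotation as R
from bench import telemetry,eyes,arm
def px2w(im,u,v,z=None):
    z=im['range_z'][int(v),int(u)] if z is None else z
    p=np.array([(u-im['cx'])/im['fx']*z,-(v-im['cy'])/im['fy']*z,-z])
    return R.from_quat(im['orientation']).apply(p)+np.array(im['origin'])
def cloud(im):
    z=im['range_z'];v,u=np.mgrid[0:z.shape[0],0:z.shape[1]]
    p=np.stack([(u-im['cx'])/im['fx']*z,-(v-im['cy'])/im['fy']*z,-z],-1)
    return R.from_quat(im['orientation']).apply(p.reshape(-1,3)).reshape(p.shape)+np.array(im['origin'])
E
python3 - <<'E'
from h import *
s=telemetry.read_state();print(s)
for n in('scene','top'):
    im=eyes.get_image(n);cv2.imwrite(f'pics/{n}0.png',im['pixels']);print(n,im['origin'],im['orientation'],im['fx'],[k for k in im])
    np.savez(f'{n}0.npz',c=cloud(im),p=im['pixels'])
    for t in ['handle','tab','bar','pawl','station','spray_bottle','seed_jar','steel_cup','punnet','bench_brush','steel_bowl','vial']:
        try: print(t,[(np.round(d['point']).tolist(),round(d['p'],2)) for d in eyes.boxes_of(im,t)][:2])
        except Exception as e: print(t,e)
E
```

```text
{'clock': 0.0, 'joints': array([ 1.41658109e+00,  3.85556014e-01,  6.59611598e-03, -4.84203283e-04,
       -1.19399303e+00, -2.58600775e-01]), 'joint_vel': array([ 0.00044299, -0.00122959, -0.00031328,  0.00187314,  0.00203149,
        0.0003185 ]), 'joint_efforts': array([ 3.81654627e-04, -3.92293596e+01,  1.88398898e+01,  4.18622106e+00,
       -4.59960167e-03, -1.60018068e-06]), 'position': array([250.4941122 , 571.95775662, 230.2124798 ]), 'ee_rot': array([ 9.78754486e-01, -2.05032783e-01, -1.68460587e-04,  1.08857151e-03]), 'contact_force': array([-0.52086932,  0.20753306, -1.14681662]), 'wrist_torque': array([-0.05570483, -0.02810847,  0.01093301]), 'gripper_width': 85.20966331113961}
scene [1136.56678693 -805.18817973 1147.93399032] [0.37293028 0.10980017 0.27605648 0.87901067] 484.42288500893596 ['pixels', 'range_z', 'fx', 'fy', 'cx', 'cy', 'origin', 'orientation', 'shot']
handle [([572.0, 70.0, 170.0], 0.8)]
tab [([555.0, -101.0, 134.0], 0.8)]
bar [([574.0, 66.0, 175.0], 0.7)]
pawl [([557.0, -103.0, 138.0], 0.6), ([653.0, 305.0, 19.0], 0.47)]
station [([621.0, 30.0, 51.0], 0
[... 381 characters left out ...]
]
top [ 447.60302754   13.20145828 1322.92957814] [ 0.03315112 -0.0426955  -0.69677887  0.71524632] 488.1851707915017 ['pixels', 'range_z', 'fx', 'fy', 'cx', 'cy', 'origin', 'orientation', 'shot']
handle [([575.0, 119.0, 237.0], 0.8)]
tab [([553.0, -115.0, 136.0], 0.88)]
bar [([569.0, 119.0, 232.0], 0.66)]
pawl [([550.0, -114.0, 135.0], 0.58)]
station [([635.0, 53.0, 51.0], 0.58)]
spray_bottle [([780.0, 236.0, 124.0], 0.91)]
seed_jar [([469.0, 150.0, 84.0], 0.83)]
steel_cup [([453.0, 45.0, 22.0], 0.78)]
punnet [([710.0, -140.0, -1.0], 0.56)]
bench_brush [([649.0, 313.0, 14.0], 0.84), ([780.0, 232.0, 129.0], 0.48)]
steel_bowl [([611.0, -296.0, 22.0], 0.56)]
vial [([462.0, -125.0, 61.0], 0.7)]
```

View pics/scene0.png

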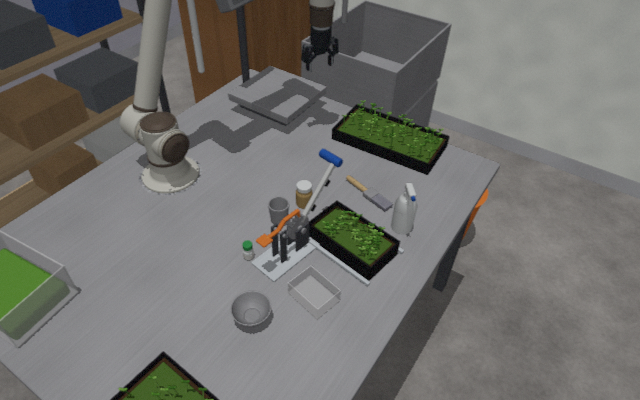

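View pics/top0.png

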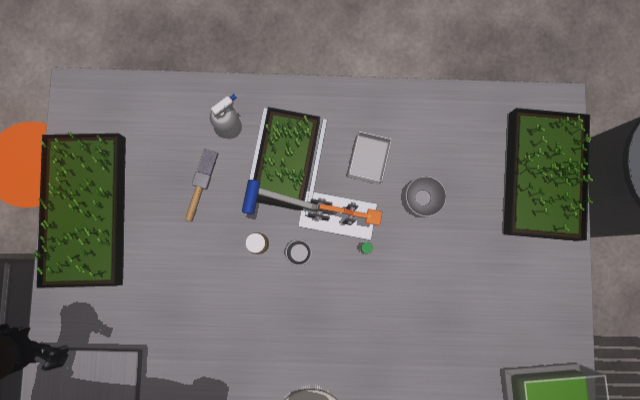

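```bash
python3 - <<'E'
import numpy as np,cv2
for n in('scene','top'):
    d=np.load(n+'0.npz');c=d['c'];h=cv2.cvtColor(d['p'],cv2.COLOR_BGR2HSV)
    for nm,lo,hi in(('orange',5,20),('blue',95,130)):
        m=(h[...,0]>=lo)&(h[...,0]<=hi)&(h[...,1]>130)&(h[...,2]>60)&(c[...,0]>350)&(c[...,2]>60)&(c[...,2]<320)
        N,l,st,ce=cv2.connectedComponentsWithStats(m.astype(np.uint8))
        for i in range(1,N):
            if st[i,4]>60:
                p=c[l==i];print(n,nm,st[i],np.round(np.median(p,0)),np.round(np.percentile(p,3,axis=0)),np.round(np.percentile(p,97,axis=0)))
                if nm=='orange':
                    q=p[(p[:,2]>130)&(p[:,2]<141)]
                    if len(q)>50: r=cv2.minAreaRect(q[:,:2].astype(np.float32));print('  tab',r,np.median(q,0))
                else:
                    r=cv2.minAreaRect(p[:,:2].astype(np.float32));print('  handle',r)
E
```

```text
scene orange [256 209  44  38 317] [ 554. -104.  135.] [ 531. -157.  129.] [568. -13. 158.]
  tab ((549.4842529296875, -85.42889404296875), (152.7874755859375, 35.05487060546875), 85.9015121459961) [ 549.78188642 -133.89197067  134.09061835]
scene blue [319 149  23  18 200] [575. 138. 255.] [538. 129. 240.] [608. 151. 262.]
  handle ((571.4825439453125, 140.6909637451172), (22.702539443969727, 75.98957824707031), 82.37488555908203)
top orange [319 204  63  21 424] [ 551. -116.  137.] [ 528. -155.  130.] [567. -12. 160.]
  tab ((545.4551391601562, -119.04762268066406), (75.67754364013672, 33.869903564453125), 82.91716003417969) [ 545.3825224  -133.1757979   135.20118102]
top blue [242 180  18  34 386] [570. 147. 260.] [537. 134. 253.] [605. 162. 265.]
  handle ((571.1046142578125, 147.4998016357422), (25.790454864501953, 73.23191833496094), 80.41613006591797)
```

The top view shows the orange tab at about px (374,216) and the blue handle at (251,197). The station yaw is about -9°, so the tab is near (546,-137) and the hinge near (566,-6). The path above z≈300 is clear.

```bash
cat >> h.py <<'E'
def go(t,n=1):
    s=telemetry.read_state();r=R.from_quat(s['ee_rot'])
    d=r.inv().apply(np.array(t)-s['position'])/10
    print('tool cm total',np.round(d,2),'per row',np.round(d/n,3),'clk',s['clock'],'pos',np.round(s['position'],1),'F',np.round(s['contact_force'],1))
E
python3 - <<'E'
from h import *
go([546,-138,300],18)
# tab refine
for n in('scene','top'):
    d=np.load(n+'0.npz');c=d['c'];h=cv2.cvtColor(d['p'],cv2.COLOR_BGR2HSV)
    m=(h[...,0]>=5)&(h[...,0]<=20)&(h[...,1]>130)&(h[...,2]>60)&(c[...,0]>400)&(c[...,2]>125)&(c[...,2]<142)&(c[...,1]<-115)
    p=c[m];print(n,len(p),cv2.minAreaRect(p[:,:2].astype(np.float32)),p.mean(0))
E
```

```text
tool cm total [55.55 53.24 -6.87] per row [ 3.086  2.958 -0.382] clk 1.3 pos [250.7 572.5 231.3] F [ 0.2 -0.4  0.4]
scene 142 ((545.6788940429688, -138.87774658203125), (45.61280059814453, 35.057281494140625), 85.80720520019531) [ 546.03163803 -141.4692982   133.60315353]
top 213 ((543.3418579101562, -135.89247131347656), (41.661373138427734, 33.88999557495117), 83.15811157226562) [ 543.04238341 -137.89591467  135.22411749]
```

Request:
{"fn": "move_arm", "kwargs": {
  "deltas": "0 0 -3 0 0 0; 1 1 -3 0 0 0; 3 3 -1 0 0 0; 3.5 3.5 0 0 0 0; 3.5 3.5 0 0 0 0; 3.5 3.5 0 0 0 0; 3.5 3.5 0 0 0 0; 3.5 3.5 0 0 0 0; 3.5 3.5 0 0 0 0; 3.5 3.5 0 0 0 0; 3.5 3.5 0 0 0 0; 3.5 3.5 0 0 0 0",
  "grip": 0
}}

```text
clock: 2.8
position: [433.8, 103.4, 301.7]
ee_rot: [0.979, -0.205, 0.0, -0.0]
contact_force: [1.2, 1.4, -0.7]
gripper_width: -0.1
```

```bash
python3 -c "
from h import *
go([545,-140,200],8)"
```

```text
tool cm total [19.94 17.85 10.17] per row [2.492 2.231 1.271] clk 2.8 pos [433.8 103.4 301.7] F [ 1.2  1.4 -0.7]
```

Request:
{"fn": "move_arm", "kwargs": {
  "deltas": "0 0 0 0 0 0; 3 2.7 0 0 0 0; 3.5 3.2 0 0 0 0; 3.5 3.2 0 0 0 0; 3.5 3.2 0 0 0 0; 3.3 2.8 2 0 0 0; 2 1.5 4 0 0 0; 0 0 3 0 0 0; 0 0 0 0 0 0; 0 0 0 0 0 0"
}}

```text
clock: 4.05
position: [540.1, -122.0, 212.9]
ee_rot: [0.979, -0.204, 0.001, 0.0]
contact_force: [-1.1, -0.3, 0.2]
gripper_width: -0.4
```

```bash
python3 - <<'E'
from h import *
go([545,-140,145],1)
for n in('scene','top'):
    im=eyes.get_image(n);p=im['pixels'];p=p[130:310,170:450] if n=='scene' else p[100:300,200:480]
    cv2.imwrite(f'pics/{n}1.png',cv2.resize(p,None,fx=2.5,fy=2.5))
E
```

```text
tool cm total [1.15 1.46 6.79] per row [1.151 1.458 6.789] clk 4.05 pos [ 540.1 -122.   212.9] F [-1.1 -0.3  0.2]
```

View pics/scene1.png

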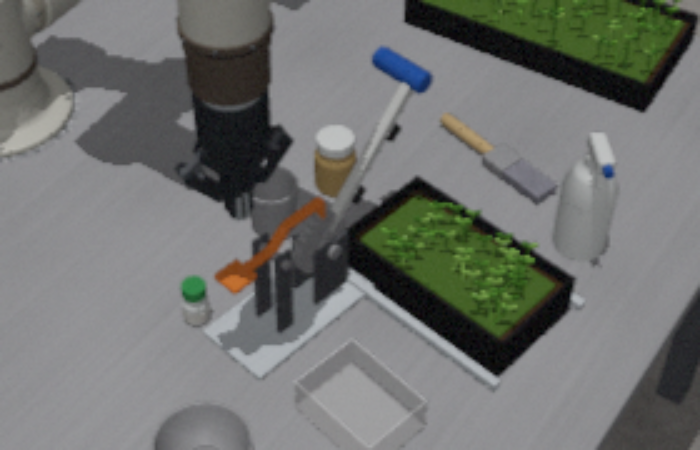

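The gripper is above the tab (crop px ~(235,278)), the bar is up, and nothing has been disturbed. Next I descend.

Request:
{"fn": "move_arm", "kwargs": {
  "deltas": "1.15 1.45 0 0 0 0; 0 0 2.5 0 0 0; 0 0 2.5 0 0 0; 0 0 1.2 0 0 0; 0 0 0 0 0 0; 0 0 0 0 0 0"
}}

```text
clock: 4.9
position: [544.7, -140.7, 150.5]
ee_rot: [0.979, -0.205, 0.001, -0.0]
contact_force: [-1.2, -0.5, 0.7]
gripper_width: -0.4
```

```bash
python3 - <<'E'
from h import *
go([545,-140,119],1)
E
```

```text
tool cm total [-0.01 -0.08  3.15] per row [-0.006 -0.075  3.151] clk 4.9 pos [ 544.7 -140.7  150.5] F [-1.2 -0.5  0.7]
```

Request:
{"fn": "move_arm", "kwargs": {
  "deltas": "0 0 0.8 0 0 0; 0 0 0.5 0 0 0; 0 0 0.4 0 0 0; 0 0 0.4 0 0 0; 0 0 0.4 0 0 0; 0 0 0.4 0 0 0; 0 0 0 0 0 0"
}}

```text
clock: 5.78
position: [543.8, -140.6, 120.2]
ee_rot: [0.979, -0.205, -0.0, 0.0]
contact_force: [-0.7, -1.8, 2.3]
gripper_width: -0.3
```

Request:
{"fn": "move_arm", "kwargs": {
  "deltas": "0 0 0.2 0 0 0; 0 0 0.2 0 0 0; 0 0 0.1 0 0 0; 0 0 0 0 0 0"
}}

```text
clock: 6.28
position: [544.2, -140.7, 119.1]
ee_rot: [0.979, -0.204, 0.001, 0.0]
contact_force: [-7.2, 0.9, 20.2]
gripper_width: -0.2
```

```bash
python3 - <<'E'
from h import *
go([545,-140,119],1)
for n in('scene',):
    im=eyes.get_image(n);p=im['pixels'];p=p[130:310,170:450] if n=='scene' else p[100:300,200:480]
    cv2.imwrite(f'pics/{n}2.png',cv2.resize(p,None,fx=2.5,fy=2.5))
E
```

```text
tool cm total [ 0.05 -0.09  0.01] per row [ 0.048 -0.093  0.008] clk 6.275 pos [ 544.2 -140.7  119.1] F [-7.2  0.9 20.2]
```

View pics/scene2.png

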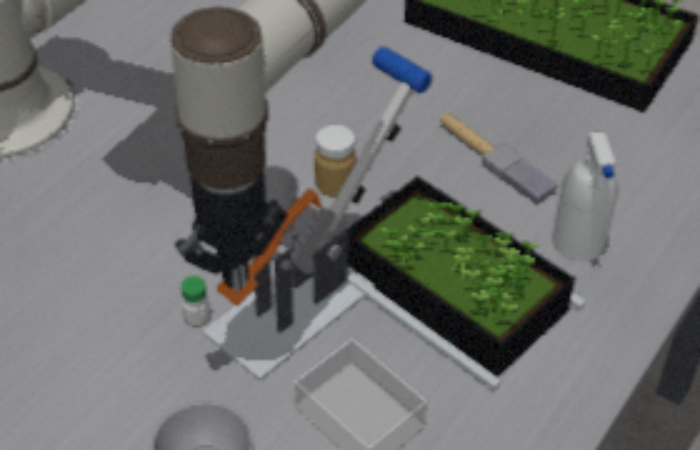

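The tab stopped at z≈119 with 20 N on it, and the hook has lifted clear. Now I lift and go over the handle.

Request:
{"fn": "move_arm", "kwargs": {
  "deltas": "0 0 -1 0 0 0; 0 0 -3 0 0 0; 0 0 -4 0 0 0; 0 0 -4 0 0 0; 0 0 -4 0 0 0; 0 0 -3 0 0 0; -1 -3 0 0 0 0; -1.5 -4.5 0 0 0 0; -1.5 -4.5 0 0 0 0; -1.5 -4.5 0 0 0 0; -1 -3 0 0 0 0; 0 0 0 0 0 0"
}}

```text
clock: 7.82
position: [562.4, 66.8, 304.3]
ee_rot: [0.979, -0.203, -0.001, -0.0]
contact_force: [-0.5, -0.0, 0.2]
gripper_width: -0.4
```

```bash
python3 - <<'E'
from h import *
im=eyes.get_image('top')
p=im['pixels'][100:300,200:480]
cv2.imwrite(f'pics/top3.png',cv2.resize(p,None,fx=2.5,fy=2.5))
c=cloud(im);h=cv2.cvtColor(im['pixels'],cv2.COLOR_BGR2HSV)
m=(h[...,0]>=95)&(h[...,0]<=130)&(h[...,1]>130)&(h[...,2]>60)&(c[...,0]>400)&(c[...,2]>200)&(c[...,2]<300)
q=c[m];print(len(q),np.median(q,0),cv2.minAreaRect(q[:,:2].astype(np.float32)))
for n in('scene',):
    im=eyes.get_image(n);p=im['pixels'];p=p[130:310,170:450]
    cv2.imwrite(f'pics/{n}3.png',cv2.resize(p,None,fx=2.5,fy=2.5))
go([572,146,290],1)
E
```

```text
0 [nan nan nan] ((0.0, 0.0), (0.0, 0.0), 0.0)
tool cm total [-2.37 -7.84  1.48] per row [-2.37  -7.844  1.476] clk 7.925 pos [562.3  64.6 304.7] F [-0.3 -0.4 -0.1]
  return _methods._mean(a, axis=axis, dtype=dtype,
  ret = um.true_divide(
```

View pics/scene3.png

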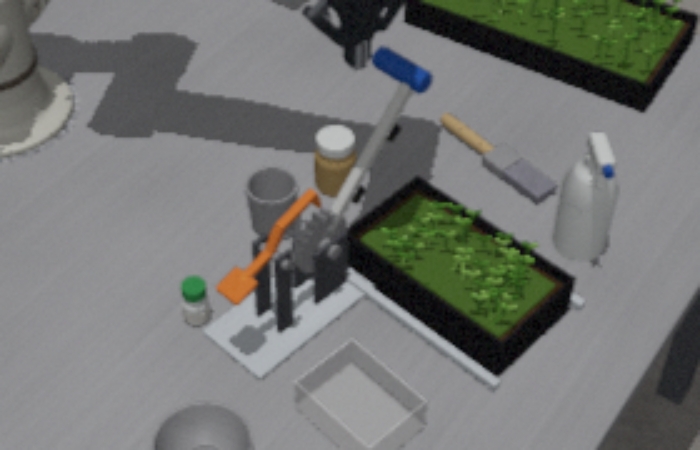

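Request:
{"fn": "move_arm", "kwargs": {
  "deltas": "-1 -3 0 0 0 0; -1 -3 0 0 0 0; -0.4 -1.8 0 0 0 0; 0 0 1 0 0 0; 0 0 1 0 0 0; 0 0 0 0 0 0; 0 0 0 0 0 0"
}}

```text
clock: 8.8
position: [571.9, 144.6, 285.5]
ee_rot: [0.979, -0.205, 0.0, 0.0]
contact_force: [-0.1, -0.3, 0.1]
gripper_width: -0.2
```

```bash
python3 - <<'E'
from h import *
im=eyes.get_image('scene');p=im['pixels'];p=p[100:220,250:410]
cv2.imwrite(f'pics/scene4.png',cv2.resize(p,None,fx=4,fy=4))
go([572,146,270],1)
s=telemetry.read_state();T=R.from_quat(s['ee_rot']).inv()
H=np.array([566,-6,85]);ex=np.array([.988,-.153,0]);ey=np.array([.153,.988,0])
for q in np.linspace(0,.85,18):
    P=H-17.5*ex+ey*225*np.cos(.85-q)+np.array([0,0,225*np.sin(.85-q)+14]); print(round(q,2),np.round(P), '' if q==0 else np.round(T.apply(P-L)/10,2));L=P
E
```

```text
tool cm total [-0.04 -0.1   1.57] per row [-0.042 -0.105  1.569] clk 8.85 pos [572.  144.9 285.7] F [-0.4 -0.2  0.2]
0.0 [571. 143. 268.] 
0.05 [573. 152. 260.] [-0.21 -0.8   0.76]
0.1 [574. 159. 252.] [-0.2  -0.76  0.8 ]
0.15 [575. 167. 244.] [-0.19 -0.72  0.84]
0.2 [576. 174. 235.] [-0.18 -0.68  0.88]
0.25 [577. 180. 226.] [-0.17 -0.64  0.91]
0.3 [578. 186. 217.] [-0.16 -0.59  0.94]
0.35 [579. 192. 207.] [-0.15 -0.54  0.97]
0.4 [580. 197. 197.] [-0.13 -0.5   1.  ]
0.45 [580. 201. 187.] [-0.12 -0.45  1.02]
0.5 [581. 206. 176.] [-0.11 -0.4   1.05]
0.55 [582. 209. 165.] [-0.09 -0.35  1.07]
0.6 [582. 212. 155.] [-0.08 -0.29  1.08]
0.65 [582. 215. 144.] [-0.07 -0.24  1.1 ]
0.7 [583. 216. 133.] [-0.05 -0.19  1.11]
0.75 [583. 218. 121.] [-0.04 -0.14  1.12]
0.8 [583. 219. 110.] [-0.02 -0.08  1.12]
0.85 [583. 219.  99.] [-0.01 -0.03  1.12]
```

View pics/scene4.png

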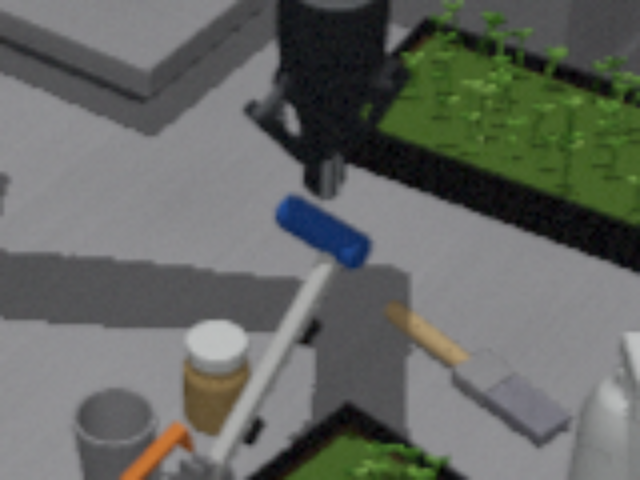

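The closed fingertips stand about 17 mm above the middle of the handle. I make contact and follow the arc.

Request:
{"fn": "move_arm", "kwargs": {
  "deltas": "0 0 0.9 0 0 0; 0 0 0.8 0 0 0; -0.2 -0.8 0.75 0 0 0; -0.2 -0.75 0.8 0 0 0; -0.2 -0.7 0.85 0 0 0; -0.2 -0.7 0.9 0 0 0; -0.15 -0.65 0.9 0 0 0; 0 0 0 0 0 0"
}}

```text
clock: 9.85
position: [577.6, 183.3, 225.4]
ee_rot: [0.979, -0.204, -0.0, -0.0]
contact_force: [-0.7, -0.3, -0.2]
gripper_width: -0.2
```

```bash
python3 - <<'E'
from h import *
im=eyes.get_image('scene');p=im['pixels'];p=p[120:270,230:430]
cv2.imwrite(f'pics/scene5.png',cv2.resize(p,None,fx=4,fy=4))
go([577,180,226],1)
E
```

```text
tool cm total [ 0.08  0.25 -0.07] per row [ 0.076  0.247 -0.068] clk 9.9 pos [577.3 182.6 225.3] F [-0.1 -0.   0.6]
```

View pics/scene5.png

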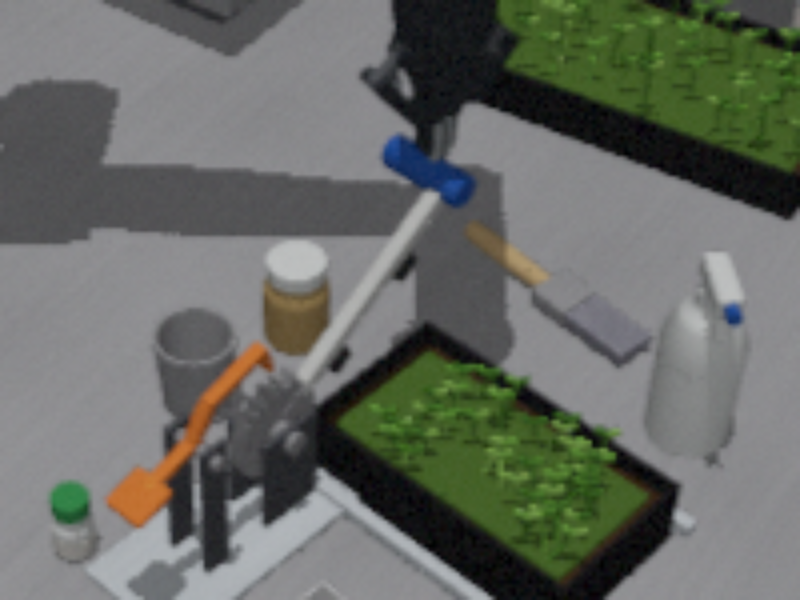

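```bash
python3 - <<'E'
from h import *
im=eyes.get_image('scene');c=cloud(im)
for n,c,pix in (('now',c,im['pixels']),('t0',np.load('scene0.npz')['c'],np.load('scene0.npz')['p'])):
    h=cv2.cvtColor(pix,cv2.COLOR_BGR2HSV)
    m=(h[...,0]>=95)&(h[...,0]<=130)&(h[...,1]>130)&(h[...,2]>60)&(c[...,0]>450)&(c[...,0]<650)&(c[...,2]>150)&(c[...,2]<300)
    q=c[m];print(n,len(q),np.median(q,0),np.percentile(q,[2,98],axis=0).round())
print([(d['point'],d['p']) for d in eyes.boxes_of(im,'handle')])
E
```

```text
now 184 [580.21422404 167.80023683 217.90453779] [[542. 160. 202.]
 [614. 182. 227.]]
t0 200 [575.00452584 138.22767832 254.69802973] [[537. 128. 239.]
 [609. 152. 262.]]
[([573.9, 73.9, 144.8], 0.58)]
```

The bar is following (q≈0.22), but the fingertips are about 7 mm ahead of the handle's crown. I lift, shift back and continue.

Request:
{"fn": "move_arm", "kwargs": {
  "deltas": "0 0 -1.2 0 0 0; 0.25 0.65 0 0 0 0; 0 0 0 0 0 0; 0 0 0.6 0 0 0; 0 0 0.4 0 0 0; -0.1 -0.4 0.7 0 0 0; -0.15 -0.6 0.95 0 0 0; -0.15 -0.55 0.95 0 0 0; -0.15 -0.5 1 0 0 0"
}}

```text
clock: 11.12
position: [580.7, 197.0, 191.8]
ee_rot: [0.979, -0.205, 0.0, -0.0]
contact_force: [-1.3, 0.5, 3.1]
gripper_width: -0.2
```

```bash
cat >> h.py <<'E'
def hand():
    im=eyes.get_image('scene');c=cloud(im);h=cv2.cvtColor(im['pixels'],cv2.COLOR_BGR2HSV)
    m=(h[...,0]>=95)&(h[...,0]<=130)&(h[...,1]>130)&(h[...,2]>60)&(c[...,0]>450)&(c[...,0]<650)&(c[...,2]>60)&(c[...,2]<300)
    q=c[m];print(len(q),np.median(q,0).round(1),np.percentile(q,[2,98],axis=0).round()); return im
E
python3 - <<'E'
from h import *
im=hand();p=im['pixels'][120:270,230:430]
cv2.imwrite(f'pics/scene6.png',cv2.resize(p,None,fx=4,fy=4))
go([579,192,207],1)
E
```

```text
161 [585.2 187.  184.6] [[546. 177. 170.]
 [617. 199. 193.]]
tool cm total [ 0.07  0.59 -1.66] per row [ 0.07   0.585 -1.659] clk 11.175 pos [580.7 197.7 190.4] F [0.3 2.7 2.5]
```

View pics/scene6.png

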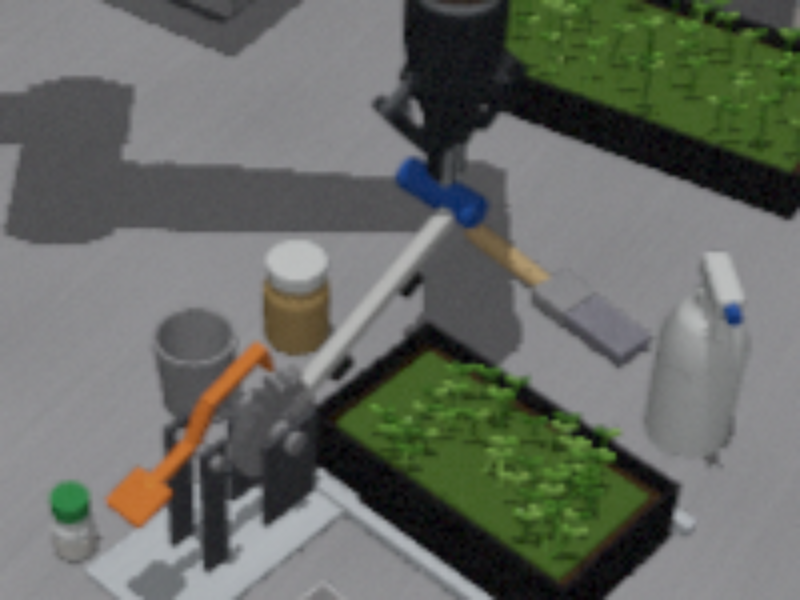

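Contact is well centred now (q≈0.43). Continuing along the arc.

Request:
{"fn": "move_arm", "kwargs": {
  "deltas": "-0.1 -0.45 1 0 0 0; -0.1 -0.4 1.05 0 0 0; -0.1 -0.35 1.05 0 0 0; -0.1 -0.3 1.1 0 0 0; -0.05 -0.25 1.1 0 0 0; -0.05 -0.2 1.1 0 0 0; 0 0 0 0 0 0"
}}

```text
clock: 12.05
position: [582.2, 214.7, 126.2]
ee_rot: [0.979, -0.205, -0.002, 0.002]
contact_force: [-0.9, -0.3, -0.3]
gripper_width: 0.0
```

```bash
python3 - <<'E'
from h import *
im=hand();p=im['pixels'][120:270,230:430]
cv2.imwrite(f'pics/scene7.png',cv2.resize(p,None,fx=4,fy=4))
go([583,218,121],1)
E
```

```text
144 [585.3 204.5 118.6] [[547. 195. 102.]
 [620. 218. 127.]]
tool cm total [-0.05 -0.36  0.55] per row [-0.052 -0.36   0.546] clk 12.1 pos [582.1 214.5 126.5] F [-0.3  0.1 -1.1]
```

View pics/scene7.png

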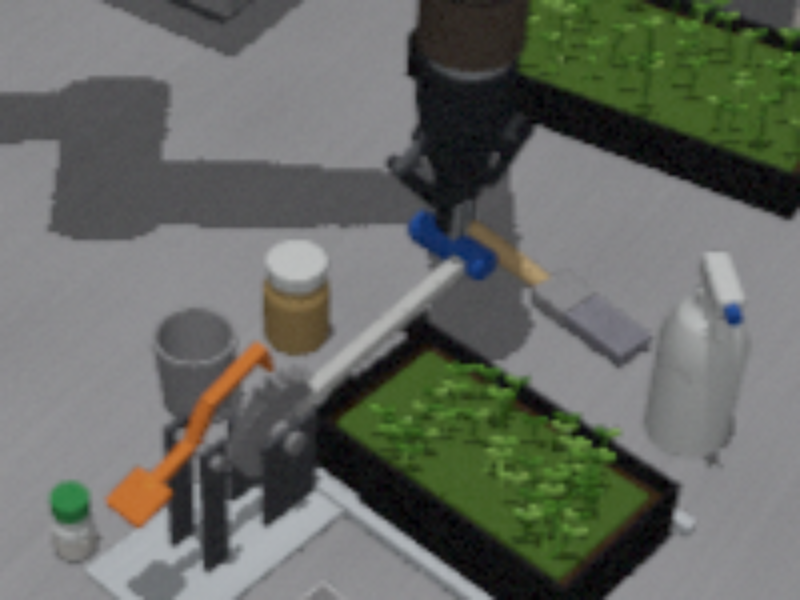

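The bar is following with the tip on the crown, about 27 mm above the end. Pressing on to the stop.

Request:
{"fn": "move_arm", "kwargs": {
  "deltas": "-0.05 -0.15 0.8 0 0 0; 0 -0.1 0.8 0 0 0; 0 -0.05 0.6 0 0 0; 0 0 0.4 0 0 0; 0 0 0.3 0 0 0; 0 0 0 0 0 0"
}}

```text
clock: 12.85
position: [584.8, 219.4, 99.2]
ee_rot: [0.979, -0.205, 0.0, -0.001]
contact_force: [0.0, 0.2, 0.7]
gripper_width: -0.0
```

Request:
{"fn": "move_arm", "kwargs": {
  "deltas": "0 0 0.2 0 0 0; 0 0 0.2 0 0 0; 0 0 0.1 0 0 0; 0 0 0 0 0 0"
}}

```text
clock: 13.35
position: [585.1, 219.5, 98.7]
ee_rot: [0.979, -0.204, 0.002, -0.001]
contact_force: [-7.8, -1.3, 18.5]
gripper_width: -0.1
```

The bar is on its stop (z = 98.7, 18 N). Retreating straight up.

Request:
{"fn": "move_arm", "kwargs": {
  "deltas": "0 0 -1 0 0 0; 0 0 -2 0 0 0; 0 0 -3 0 0 0; 0 0 -4 0 0 0; 0 0 -4 0 0 0; 0 0 -3 0 0 0; 0 0 0 0 0 0; 0 0 0 0 0 0"
}}

```text
clock: 14.35
position: [584.0, 218.9, 263.1]
ee_rot: [0.979, -0.205, -0.001, 0.0]
contact_force: [-0.7, 0.1, -1.0]
gripper_width: 0.3
```

```bash
python3 - <<'E'
from h import *
im=hand();p=im['pixels'][120:330,210:450]
cv2.imwrite(f'pics/scene8.png',cv2.resize(p,None,fx=2.8,fy=2.8))
for t in ['tab','seed_jar','steel_cup','punnet','spray_bottle','bench_brush','steel_bowl','vial']:
    print(t,[(np.round(d['point']).tolist(),round(d['p'],2)) for d in eyes.boxes_of(im,t)][:1])
go([583,218,121],1)
E
```

```text
157 [583.7 207.5  92.9] [[549. 197.  77.]
 [620. 222. 101.]]
tab [([553.0, -104.0, 126.0], 0.93)]
seed_jar [([488.0, 140.0, 59.0], 0.68)]
steel_cup [([454.0, 43.0, 53.0], 0.77)]
punnet [([712.0, -131.0, 21.0], 0.7)]
spray_bottle [([802.0, 219.0, 97.0], 0.67)]
bench_brush [([654.0, 305.0, 19.0], 0.93)]
steel_bowl [([599.0, -274.0, 22.0], 0.77)]
vial [([474.0, -135.0, 39.0], 0.58)]
tool cm total [-0.09  0.13 14.3 ] per row [-0.086  0.133 14.3  ] clk 14.8 pos [584.4 218.9 264. ] F [-0.5  0.3  0.3]
```

View pics/scene8.png

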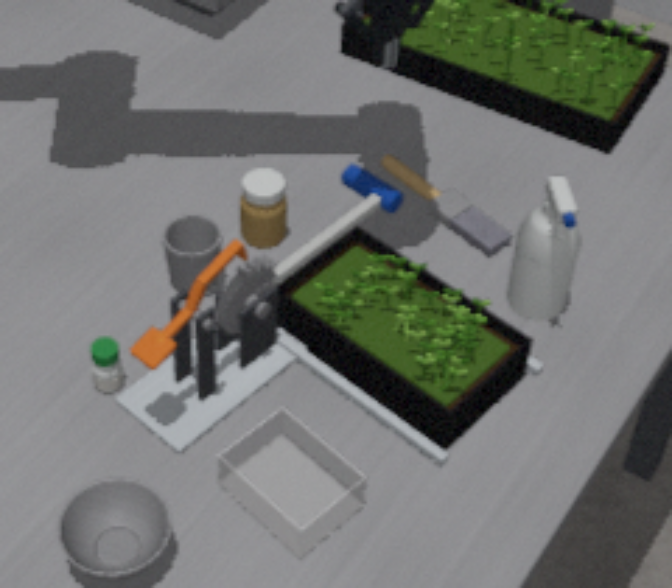

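The bar is level with the handle at crop px (372,188) and a top height of about 100 mm. The pawl is still tipped, the hand is clear and the bystanders are in place.

```bash
python3 -c "
from bench import arm
print(arm.job_done())"
```

```text
the job is handed in; nothing more can be done
None
```

I freed the pawl, lowered the clamp bar to its stop and took the hand away. The job was handed in at about 15 s; `job_done` gives no verdict.

- **Pawl:** with the fingers closed, I pressed the orange tab down about 16 mm until it stopped at 20 N, with the bar still up. In the last picture it is still tipped free of the teeth.
- **Bar:** I pushed the blue handle down along its arc until it stopped at 18 N, with the fingertips at 98.7 mm. The expected height at the stop is 99 mm. After I lifted off, the top of the handle still measured about 100 mm.
- **Mid-push correction:** at about q = 0.22 the fingertips had moved roughly 7 mm ahead of the handle's crown. I lifted, shifted back and carried on.
- **Hand:** it ended about 165 mm above the handle, with no contact force beyond sensor noise.
- **Bystanders:** all seven were found within about 4 mm of where they started, except the jar, which read 8 mm off. Its view had changed and it looks unmoved, so I put that down to detector error.

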